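Centre-punch set-up of a knob blank in a two-bushing shuttle jig

TASK

The round knob blank is to be centre-punched in the jig. Seat the round blank flat in the nest on the shuttle, run the shuttle all the way in to its stop under the guide arms, then take the long punch out of its rack, thread it point down through the upper and then the lower bushing, and bring its point down on the blank. Finish holding the punch there in the gripper, pressed down on the blank with a light steady push of about 10 N, ready for the hammer; leave the square blank and the short punch alone.

Things in the scene. Friction and masses are not known exactly. Their poses are not given: they have to be found in the camera images.
- round_blank_center (a point): centre of the loose round aluminium knob blank: a plain disc 40 mm in diameter, 14 mm thick, both rims chamfered 1.5 mm, about 50 g; it lies flat on the desk, this point is 7 mm above its underside, z axis up
- square_blank_center (a point): centre of a loose square aluminium blank, 40 x 40 x 14 mm, lying flat near the round one (the two may have changed places); it is not wanted here, leave it
- nest (a point): centre of the nest's floor on the shuttle, 20 mm above the desk: a locating ring of 42 mm bore, 55 mm outside, standing 6 mm above this floor; the seated blank stands 8 mm proud of it. The ring is cut away toward this frame's +y and -y (gaps 26 mm wide; all round is flush with the floor there), so fingers closing along y can reach the floor. Axes as the jig
- knob (a point): grip of the black upright pull knob on the outer end of the shuttle, 58 mm from the nest centre along -x: round, 16 mm in diameter, 24 mm high; this point is 23 mm above the shuttle's top and 12 mm below the knob's top. Push or carry it along +x of the jig to run the shuttle in
- shuttle (a joint): how far the shuttle has been run in, m: 0 fully drawn out, 0.090 home on its stop with the nest under the bushings; it starts drawn out (0 to 0.015), slides with about 2.5 N of friction and stays where it is left
- upper_bushing (a point): centre of the mouth (top face) of the upper bronze bushing, 110 mm above the desk: upright bore of 11.6 mm, 14 to 16 mm long downward; axes as the jig
- lower_bushing (a point): centre of the mouth of the lower bushing, 50 mm straight below the upper one's (60 mm above the desk): same bore and length; its underside is 10 mm above the top face of the seated blank (34 mm above the desk); axes as the jig
- punch_grip (a point): middle of the grooved grip of the long steel punch, 15 mm in diameter, 46 mm long, 111 mm above the point; z axis from point to head. The punch is 144 mm long, about 90 g, shank 10 mm thick, 88 mm long with an 8 mm conical point; it stands point down, a little loose, in the rack. With its point on the blank the grip spans 12 to 58 mm above the upper bushing's mouth
- punch_tip (a point): the point of the long punch; z axis along the punch toward its head
- short_punch_center (a point): middle of the short steel punch, 104 mm long, as thick as the long one, standing in the other hole of the rack; too short for this jig, leave it in its hole
- rack: the fixed wooden punch rack, 44 x 110 mm, 46 mm high; origin at the centre of its underside, y along its long side; two holes, 38 mm deep, at y = -30 and +30 mm. The two punches may have changed places; in it the long punch's head stands 152 mm above the desk, the short one's 112 mm
- jig: the fixed jig; origin on the bushing axis at desk level. x: inward along the slide (away from the robot and to its left, 0.8 to 1.15 rad from straight ahead); z up. Grey base 80 mm wide, from 166 mm in front of the axis to 84 mm behind it; column 48 to 80 mm behind the axis, 116 mm high; two guide arms, 34 mm wide, reach from the column to 16 mm in front of the axis. Nothing stands above them

How it is judged:
By the outcome, as a careful person would: the job done as asked, in the order asked, and still so for the second after the job is handed in, while the arm keeps its last pose, push and grip.
It also fails if it takes over 67 s, if anything falls off the work surface, if the arm or the gripper's body presses on something with over 40 N, if the wrist force passes 120 N, or if a joint passes its speed limit or range.

ROBOT

A 7-joint arm with a two-finger parallel gripper is mounted at the origin on a cart in front of the work surface, level with it; the furniture and walls round the work are solid. World frame = base frame: x ahead of the robot, y to its left, z up, the work surface at z = 0. Lengths are in m, angles in rad, forces in N, time in s.
With the tool pointing down it reaches from about 0.4 to 0.85 m from the base axis. Payload 4.5 kg.
Tool frame: the origin (TCP) lies on the centre line of the jaws, within the pads' length; the fingertips stand 8 mm ahead of it and the grasp point (between the pads) lies 11 mm behind it; z points along the fingers, y is the line along which they close (so a half turn about z gives the same grasp; the last joint's range is limited). The gripper opens to 88 mm and grips with 3 to 60 N. Pads are 18 mm wide; open, the fingers measure 123 mm over their backs; the gripper's body (75 mm by 187 mm) begins 45 mm behind the grasp point.
Start: joints at [-1.266, 0.689, -0.195, 1.565, 0.157, 0.902, -0.215], TCP at [0.167, 0.602, 0.247] pointing down, gripper open.
Joint ranges: [-3.01, 3.01], [-0.46, 2.08], [-1.47, 1.51], [0.13, 2.56], [-1, 4.14], [0.04, 2.09], [-2.66, 2.66]. Speed limits (rad/s): [2.57, 2.57, 3.14, 3.14, 3.14, 3.14, 3.14].

INTERFACE

Orientations are given as a unit quaternion [x, y, z, w].
In Python, from bench import env, eyes gives the robot as it stands.
- The arm moves only by the shell command python3 -m creep 'ROWS'. ROWS is JSON, one flat list of numbers, 7 for each row, row after row: the shift along the tool's x, y, z in cm, then the turn, a rotation vector about the tool's x, y, z in degrees, then the gripper command: -1 is shut, 1 is fully open, values between are in proportion. A call has 1 to 5 rows; each row shifts and turns the commanded pose from where the row before left it, along the tool's axes as they then stand; what a row does not reach is not made up. A row lasts 1/8 s, in which the tool goes at most 62.5 mm and 10.7 degrees, less where a joint would pass 70% of its speed; a pose out of reach is approached as far as the arm can. A call is refused whole if a number of a shift passes 6.25 or a number of a turn 10.7, either way. A call with a gripper value outside its range is refused whole. The fingers move at their own pace and stop on an object; the grip force is fixed at half the most. Time passes only in rows, so rows that do not move let the fingers close. It gives the time, the measured TCP pose, the force, the opening and the grip force at its end, in the units of the state.
- env.get_state(): the state, without advancing time (a new reading comes with each control period).
- eyes.read_camera(name): name is "side" or "top"; returns a dict with "image" (400x640x3 uint8, blue, green, red), "K" (3x3 intrinsics, pixels), "k1" (the pictures are not rectified: a ray, as slopes to the right and down, at radius r is drawn at 1 + k1 r^2 times it, then the intrinsics apply), "R" (3x3) and "t" (3): a world point X has camera coordinates R X + t. Camera axes: x right, y down, z forward; pixel columns grow to the right and rows downward; lengths in m; the calibration is good to about 2 mm. A picture is of the moment at which its call begins. There is no depth.
- env.sign_off(): hands the job in; it is judged then, once.
The state is a dict: "t": time; "joint_pos": joint angles; "qd": joint speeds; "joint_efforts": joint torques, N m; "eef_pos": TCP position; "tcp_rot": TCP orientation; "ft_force": force on the tool from outside, world axes, zero at the start; "wrist_torque": the same for the moment, N m; "finger_gap": opening from 0.0 (shut) to 1.0 (fully open); "grip_force": force on a finger pad.
Only numpy, scipy, OpenCV 4.12 (cv2) and the standard library are available. Lean on these libraries where they do the work, as an engineer would, in place of code of your own. Each camera call takes 0.05 s, during which the arm holds its last target. There are 200 camera calls.

## Working session

There is one attempt and no reset: what is moved stays moved. The work goes in short steps, Python scripts to look and compute and a shell command to move; the robot and the scene stay as the last step left them, time stands still between calls to the robot, and variables do not carry over. Pictures are saved under pics/ and viewed, at most 13 in all, crops included, and the job is handed in when it is done.

```bash
ls; mkdir -p pics
cat > h.py <<'E'
import numpy as np, cv2, json
from bench import env, eyes
from scipy.spatial.transform import Rotation as Ro
def cam(n):
    c=eyes.read_camera(n); return {k:(np.array(v) if k!='k1' else v) for k,v in c.items() if k in('image','K','k1','R','t')}
def ray(c,u,v):
    D=np.array([c['k1'],0,0,0,0],float)
    x,y=cv2.undistortPoints(np.array([[[u,v]]],float),c['K'].astype(float),D)[0,0]
    o=-c['R'].T@c['t']; return o,c['R'].T@np.array([x,y,1.])
def onz(c,u,v,z):
    o,d=ray(c,u,v); return o+d*(z-o[2])/d[2]
def px(c,X):
    p,_=cv2.projectPoints(np.array(X,float).reshape(-1,1,3),cv2.Rodrigues(c['R'])[0],c['t'].astype(float),c['K'].astype(float),np.array([c['k1'],0,0,0,0],float)); return p[:,0]
def tool(p,yaw=None):
    """shift in cm in tool axes to get TCP to p"""
    s=env.get_state(); R=Ro.from_quat(s['tcp_rot']); return np.round(R.inv().apply(np.array(p)-s['eef_pos'])*100,2)
E
python3 - <<'E'
from h import *
for n in('top','side'):
    c=cam(n); cv2.imwrite(f'pics/{n}0.png',c['image']); print(n,-c['R'].T@c['t'],c['R'],c['K'][0,0],c['k1'])
s=env.get_state(); print(s)
E
```

```text
pics
top [0.39120712 0.01890152 1.49873949] [[-0.02863376 -0.9994523   0.01658968]
 [-0.99730447  0.02744269 -0.06804922]
 [ 0.06755668 -0.01849347 -0.99754403]] 488.53693854857727 -0.01864760858331185
side [ 0.11988091 -0.71032001  0.4077844 ] [[ 0.89560296 -0.44444851 -0.01899642]
 [-0.18417689 -0.33158508 -0.92527304]
 [ 0.40493729  0.83217598 -0.37882572]] 363.17357854230744 -0.02527030190708011
{'t': 0.1, 'joint_pos': array([-1.26621438,  0.68985972, -0.19451486,  1.56619436,  0.15729103,
        0.90250725, -0.21512463]), 'qd': array([-0.00030953, -0.00211126, -0.0003525 , -0.00311316,  0.00125472,
        0.00063961, -0.00027062]), 'joint_efforts': array([-3.75516203e-03, -5.28502142e+01, -1.27191257e+00, -1.53840351e+01,
       -5.26116451e-02,  1.89610131e-03,  4.53880671e-05]), 'eef_pos': array([0.16707741, 0.60170313, 0.24602747]), 'tcp_rot': array([ 1.34959609e-01,  9.90850786e-01, -7.88344001e-04, -4.92503668e-05]), 'ft_force': array([ 1.15692997, -0.25250352,  0.49291554]), 'wrist_torque': array([-0.04764073, -0.02415638,  0.0392773 ]), 'grip_force': 0.0, 'finger_gap': 1.001380138836166}
```

View pics/top0.png

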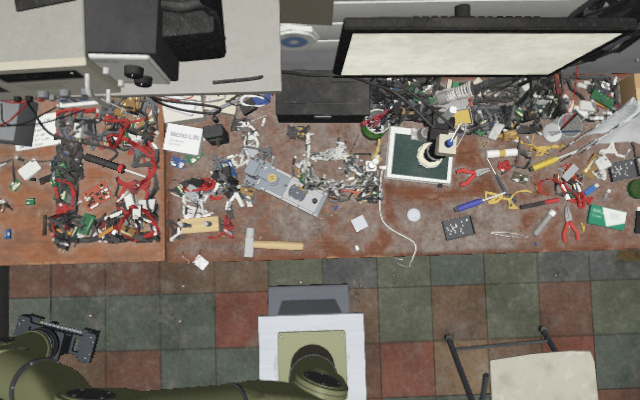

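View pics/side0.png

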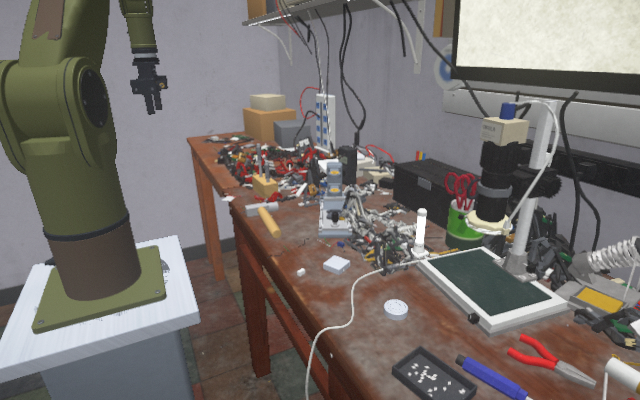

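Run:
```python
from h import *
a=cv2.imread('pics/top0.png'); b=cv2.imread('pics/side0.png')
cv2.imwrite('pics/c1.png',cv2.resize(a[150:250,165:345],None,fx=4.4,fy=4.4,interpolation=cv2.INTER_CUBIC))
cv2.imwrite('pics/c2.png',cv2.resize(b[130:250,240:380],None,fx=5,fy=5,interpolation=cv2.INTER_CUBIC))
c=cam('top'); c2=cam('side')
for n,cc,(u,v) in(('r',c,(414,215)),('s',c,(361,223)),('r',c2,(397,308)),('s',c2,(336,264))):
    im=cc['image']; g=im.min(2)
    m=(g>140).astype('uint8'); _,l,st,ce=cv2.connectedComponentsWithStats(m); k=l[v,u]; print(n,st[k],ce[k],onz(cc,*ce[k],.014))
```

```text
r [407 208  14  14 152] [413.47368421 214.55921053] [ 0.44278454 -0.32381942  0.014     ]
s [351 215  18  17 191] [359.20418848 222.89005236] [ 0.42210428 -0.15682734  0.014     ]
r [384 299  24  21 394] [395.65989848 308.74873096] [ 0.4385464  -0.33139862  0.014     ]
s [323 255  27  19 315] [335.42222222 263.73650794] [ 0.41675993 -0.16543418  0.014     ]
```

View pics/c1.png

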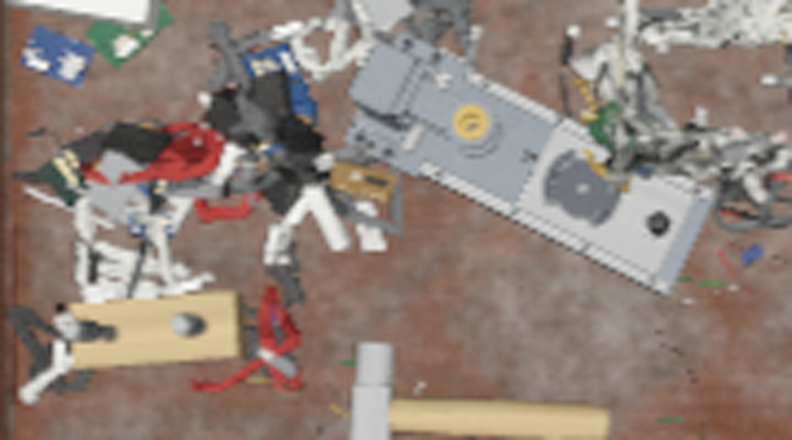

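View pics/c2.png

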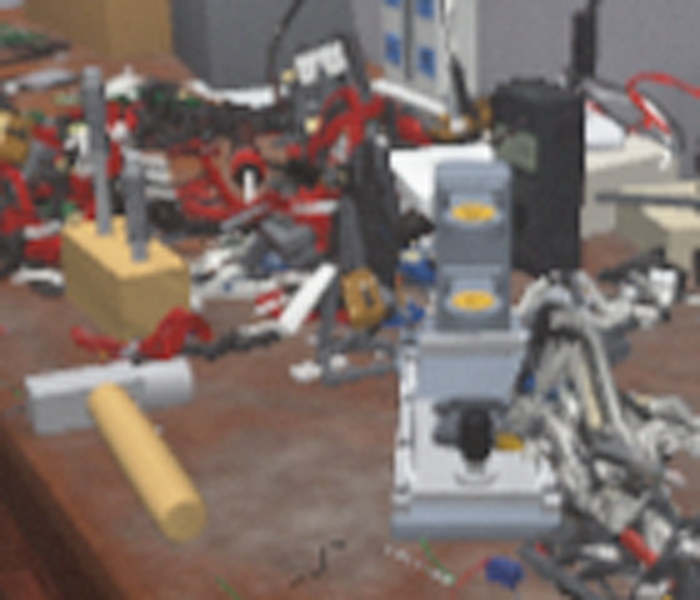

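Views show: jig axis (orange bushing) at top px ≈(272,178), nest ≈(297,193), knob ≈(314,200), rack ≈(200,225) with the long punch in its left (+y) hole, round blank (413,215), square (361,223).

Run:
```python
from h import *
from scipy.optimize import least_squares
c=cam('top'); s=cam('side')
def comp(cc,m,box):
    x0,y0,x1,y1=box; q=np.zeros(m.shape,'uint8'); q[y0:y1,x0:x1]=m[y0:y1,x0:x1]
    n,l,st,ce=cv2.connectedComponentsWithStats(q); return [(st[i],ce[i]) for i in np.argsort(-st[1:,4])[:2]+1]
def orange(im):
    h=cv2.cvtColor(im,cv2.COLOR_BGR2HSV); return ((h[...,0]>15)&(h[...,0]<32)&(h[...,1]>110)&(h[...,2]>120)).astype('uint8')
o=comp(c,orange(c['image']),(262,168,285,188)); print(o); ut=o[0][1]
os=comp(s,orange(s['image']),(322,163,345,196)); print(os)
print('upper top',onz(c,*ut,.11))
for st,ce in os: print('side', ce, onz(s,*ce,.11), onz(s,*ce,.06))
# dark knob
d=(c['image'].max(2)<60).astype('uint8'); k=comp(c,d,(305,192,323,210)); print(k,onz(c,*k[0][1],.053))
ds=(s['image'].max(2)<60).astype('uint8'); k=comp(s,ds,(325,205,345,226)); print(k,[onz(s,*x[1],.04) for x in k])
g=c['image'].astype(int).mean(2); print('nest approx',onz(c,165+582/4.4,150+188/4.4,.022))
# white shuttle region & dark nest
n=((g<150)&(g>60)).astype('uint8'); print(comp(c,n,(286,180,310,203)))
for lab,(u,v) in dict(tl=(72,305),tr=(238,291),br=(242,358),bl=(78,368)).items(): print(lab,onz(c,165+u/4.4,150+v/4.4,.046))
# round
print('round side',onz(s,395.66,308.75,.007),'top',onz(c,413.47,214.56,.010))
for u,v in((92,68),(135,165)): print(onz(s,240+u/5,130+v/5,.152),onz(s,240+u/5,130+v/5,.112))
print(Ro.from_quat(env.get_state()['tcp_rot']).as_matrix())
i=cv2.resize(c['image'][210:245,165:225],None,fx=12,fy=12,interpolation=cv2.INTER_CUBIC); cv2.imwrite('pics/c3.png',i)
```

```text
[(array([269, 174,   6,   7,  29], dtype=int32), array([271.37931034, 177.06896552]))]
[(array([331, 171,   7,   3,  16], dtype=int32), array([334.1875, 172.1875])), (array([331, 189,   7,   3,  16], dtype=int32), array([334.0625, 189.6875]))]
upper top [0.55790735 0.10108774 0.11      ]
side [334.1875 172.1875] [0.55424307 0.09219378 0.11      ] [0.6271754  0.22694123 0.06      ]
side [334.0625 189.6875] [ 0.49213533 -0.02159088  0.11      ] [0.55463934 0.09405137 0.06      ]
[(array([314, 202,   2,   1,   2], dtype=int32), array([314.5, 202. ]))] [ 0.48695786 -0.02156131  0.053     ]
[(array([332, 212,   6,  10,  45], dtype=int32), array([334.68888889, 217.        ])), (array([344, 205,   1,   1,   1], dtype=int32), array([344., 205.]))] [array([ 0.4937806, -0.0210872,  0.04     ]), array([0.54924946, 0.03094738, 0.04      ])]
nest approx [0.51862135 0.02898548 0.022     ]
[(array([289, 180,  21,  21, 273], dtype=int32), array([299.27838828, 190.14285714])), (array([286, 185,   1,   2,   2], dtype=int32), array([286. , 185.5]))]
tl [0.4468535  0.37438111 0.046     ]
tr [0.45318844 0.26258312 0.046     ]
br [0.4080053  0.26063342 0.046     ]
bl [0.4043779  0.37083312 0.046     ]
round side [ 0.44420924 -0.32466551  0.007     ] top [ 0.4429214  -0.32473129  0.01      ]
[0.42717483 0.33533524 0.152     ] [0.47522998 0.49885659 0.112     ]
[0.3834411  0.12600542 0.152     ] [0.4246571  0.25679141 0.112     ]
[[-9.63573097e-01  2.67445066e-01 -1.53617696e-04]
 [ 2.67445110e-01  9.63572936e-01 -5.56001973e-04]
 [-6.78129674e-07 -5.76832845e-04 -9.99999834e-01]]
```

View pics/c3.png

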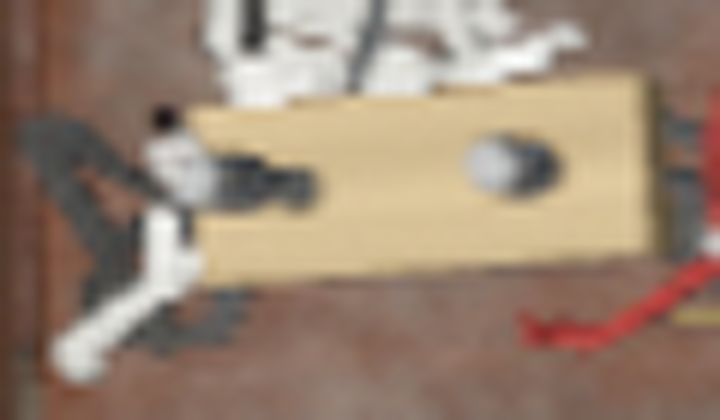

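```bash
cat >> h.py <<'E'
def go(p,yaw,last=True):
    """remaining shift (cm, tool axes), turn (deg rotvec) to upright pose with tool y at angle yaw (rad)"""
    s=env.get_state(); R=Ro.from_quat(s['tcp_rot']); y=np.array([np.cos(yaw),np.sin(yaw),0]); z=np.array([0,0,-1.])
    T=Ro.from_matrix(np.c_[np.cross(y,z),y,z])
    print('shift',np.round(R.inv().apply(np.array(p)-s['eef_pos'])*100,2),'turn',np.round(np.degrees((R.inv()*T).as_rotvec()),2),'| eef',np.round(s['eef_pos'],4),'F',np.round(s['ft_force'],1),'gap',round(s['finger_gap'],3),'t',round(s['t'],2))
    return T
E
for i in 1 2; do :; done
python3 -m creep '[-6,-0.7,0,0,0,5.7,1,-6,-0.7,0,0,0,5.7,1,-6,-0.7,0,0,0,5.7,1,-6,-0.7,0,0,0,5.7,1,-6,-0.7,0,0,0,5.7,1]'
python3 -m creep '[-6,-0.7,0,0,0,5.7,1,-6,-0.7,0,0,0,5.7,1,-6,-0.7,0,0,0,5.7,1,-6,-0.7,0,0,0,5.7,1,-6,-0.7,0,0,0,5.7,1]'
python3 -m creep '[-6,-0.7,0,0,0,5.7,1,-6,-0.7,0,0,0,5.7,1,-6,-0.7,0,0,0,5.7,1,-6,-0.7,0,0,0,5.7,1,-6,-0.7,0,0,0,5.7,1]'
python3 -c "
from h import *
go([.443,-.3245,.10],-.509)"
```

```text
t: 0.92
eef_pos: [0.418, 0.4358, 0.2468]
tcp_rot: [0.376, 0.927, 0.0, 0.0]
ft_force: [0.6, -0.2, -0.4]
finger_gap: 0.997
grip_force: 0.0
t: 1.55
eef_pos: [0.5574, 0.1709, 0.2468]
tcp_rot: [0.593, 0.805, 0.0, 0.0]
ft_force: [-0.1, 0.7, -0.6]
finger_gap: 1.002
grip_force: 0.0
t: 2.17
eef_pos: [0.5535, -0.1283, 0.2467]
tcp_rot: [0.773, 0.635, 0.0, 0.0]
ft_force: [0.7, -1.0, -0.0]
finger_gap: 1.003
grip_force: 0.0
shift [-21.39  -7.04  14.66] turn [ 0.05 -0.02 17.97] | eef [ 0.5535 -0.1283  0.2467] F [ 0.7 -1.  -0. ] gap 1.003 t 2.17
```

```bash
python3 -m creep '[-5.3,-1.8,0,0,0,0,1,-5.3,-1.8,2,0,0,0,1,-5.3,-1.7,3,0,0,0,1,-5.4,-1.7,3,0,0,0,1,0,0,3,0,0,9,1]'
python3 -m creep '[0,0,2.2,0,0,9,1,0,0,0,0,0,0,1]'
python3 - <<'E'
from h import *
go([.443,-.3245,.011],-.509)
c=cam('top'); s=cam('side')
a=cv2.resize(c['image'][180:250,370:450],None,fx=5,fy=5,interpolation=cv2.INTER_CUBIC)
b=cv2.resize(s['image'][220:350,310:470],None,fx=2.5,fy=2.5,interpolation=cv2.INTER_CUBIC)
h=max(a.shape[0],b.shape[0]); f=lambda i:cv2.copyMakeBorder(i,0,h-i.shape[0],0,0,cv2.BORDER_CONSTANT)
cv2.imwrite('pics/d1.png',np.hstack([f(a),f(b)])); print(px(s,[.443,-.3245,.014]),px(c,[.443,-.3245,.014]))
E
```

```text
t: 2.8
eef_pos: [0.4412, -0.3265, 0.1373]
tcp_rot: [0.823, 0.568, -0.001, 0.001]
ft_force: [0.8, 0.9, -1.1]
finger_gap: 1.001
grip_force: 0.0
t: 3.05
eef_pos: [0.4443, -0.3196, 0.1145]
tcp_rot: [0.861, 0.508, -0.001, -0.001]
ft_force: [-0.2, -0.7, 0.1]
finger_gap: 1.001
grip_force: 0.0
shift [-0.49  0.16 10.35] turn [-0.19 -0.01  0.25] | eef [ 0.4443 -0.3196  0.1145] F [-0.2 -0.7  0.1] gap 1.001 t 3.05
[[395.27396586 305.51548479]] [[413.69212062 214.48246334]]
```

View pics/d1.png

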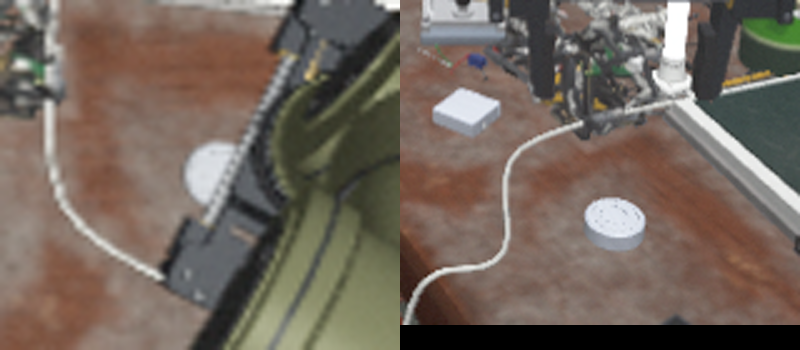

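The disc is centred between the jaws as seen in both views (top ≈(413,215), side ≈(396,308)); descending.

```bash
python3 -m creep '[-0.5,0.15,5,0,0,0,0.4,0,0,3.5,0,0,0,0.4,0,0,1.8,0,0,0,0.4,0,0,0,0,0,0,0.4]'
python3 -c "
from h import *
go([.443,-.3245,.011],-.509)"
python3 -m creep '[0,0,0,0,0,0,-1,0,0,0,0,0,0,-1,0,0,0,0,0,0,-1,0,0,0,0,0,0,-1,0,0,0,0,0,0,-1]'
python3 -c "
from h import *
go([.443,-.3245,.011],-.509)"
```

```text
t: 3.65
eef_pos: [0.444, -0.3252, 0.0127]
tcp_rot: [0.861, 0.508, 0.0, -0.0]
ft_force: [-0.1, -0.6, 0.3]
finger_gap: 0.698
grip_force: 0.0
shift [ 0.01 -0.13  0.17] turn [-0.02 -0.02  0.21] | eef [ 0.444  -0.3252  0.0127] F [-0.1 -0.6  0.3] gap 0.698 t 3.65
t: 4.28
eef_pos: [0.4445, -0.3257, 0.0138]
tcp_rot: [0.862, 0.507, 0.0, 0.001]
ft_force: [-0.8, 0.9, 6.5]
finger_gap: 0.44
grip_force: 30.0
shift [ 0.03 -0.19  0.28] turn [0.1  0.   0.15] | eef [ 0.4445 -0.3257  0.0138] F [-0.8  0.9  6.5] gap 0.44 t 4.28
```

```bash
python3 -m creep '[0,0,-5,0,0,0,-1,0,0,-5,0,0,0,-1,0,0,-5,0,0,0,-1,0,0,0,0,0,0,-1]'
python3 - <<'E'
from h import *
c=cam('top'); s=cam('side'); im=cv2.imread('pics/top0.png'); g=im.astype(float).mean(2)
yy,xx=np.mgrid[:400,:640]
u,v=297.3,192.7
for _ in range(5):
    m=(np.hypot(xx-u,yy-v)<10)&(g<165); u,v=xx[m].mean(),yy[m].mean()
print('nest',u,v,m.sum(),onz(c,u,v,.025))
u,v=314.3,200.5
for _ in range(5):
    m=(np.hypot(xx-u,yy-v)<5)&(g<110); u,v=xx[m].mean(),yy[m].mean()
print('knob',u,v,m.sum(),onz(c,u,v,.05))
# shuttle white mask orientation
w=((g>185)&(xx>275)&(xx<325)&(yy>170)&(yy<218)).astype('uint8'); w=cv2.morphologyEx(w,cv2.MORPH_CLOSE,np.ones((9,9)))
n,l,st,ce=cv2.connectedComponentsWithStats(w); k=1+np.argmax(st[1:,4]); print(st[k],ce[k])
ct=max(cv2.findContours((l==k).astype('uint8'),0,2)[0],key=cv2.contourArea); r=cv2.minAreaRect(ct); b=cv2.boxPoints(r)
P=np.array([onz(c,*q,.02) for q in b]); print(P[:,:2]); e=np.diff(np.r_[P,P[:1]],axis=0); print(np.linalg.norm(e,axis=1),np.degrees(np.arctan2(e[:,1],e[:,0])))
go([.518,.03,.1],-.509)
E
```

```text
t: 4.78
eef_pos: [0.4458, -0.327, 0.1665]
tcp_rot: [0.862, 0.507, 0.002, 0.004]
ft_force: [-0.2, -0.8, -0.4]
finger_gap: 0.44
grip_force: 30.0
nest 297.75102040816324 191.73877551020408 245 [0.52132478 0.02743747 0.025     ]
knob 314.3529411764706 200.41176470588235 17 [ 0.49189998 -0.02134661  0.05      ]
[276 171  49  45 764] [302.19895288 195.04842932]
[[ 0.52406948  0.11890949]
 [ 0.61339609  0.07180694]
 [ 0.53662251 -0.07107872]
 [ 0.44781707 -0.02339633]]
[0.10098462 0.1622051  0.1007969  0.16144775] [ -27.80299425 -118.24948626  151.76726985   61.81604582]
shift [ 34.65 -10.73   6.29] turn [ 0.01 -0.02  0.17] | eef [ 0.4439 -0.3251  0.1629] F [-0.4  0.6 -1.3] gap 0.441 t 4.88
```

```bash
python3 -m creep '[5.8,-1.8,0,0,0,0,-1,5.8,-1.8,0,0,0,0,-1,5.8,-1.8,0,0,0,0,-1,5.8,-1.8,0,0,0,0,-1,5.8,-1.8,2,0,0,-1,-1]'
python3 -m creep '[5.5,-1.9,3,0,0,0,-1,0,0,3,0,0,0,-1,0,0,0,0,0,0,-1]'
python3 - <<'E'
from h import *
go([.52,.029,.07],-.494)
c=cam('top'); s=cam('side')
st=env.get_state(); e=st['eef_pos']+np.array([0,0,-.0068])
p=px(s,e)[0]; print(p)
x,y=int(p[0]),int(p[1])
cv2.imwrite('pics/d2.png',cv2.resize(s['image'][y-45:y+55,x-60:x+60],None,fx=6,fy=6,interpolation=cv2.INTER_CUBIC)[:600])
print(x-60,y-45,px(s,[.52,.029,.02]),px(s,[.52,.029,.026]))
E
```

```text
t: 5.5
eef_pos: [0.5057, -0.0275, 0.1422]
tcp_rot: [0.857, 0.515, -0.0, 0.0]
ft_force: [0.9, 0.9, -0.4]
finger_gap: 0.443
grip_force: 30.0
t: 5.88
eef_pos: [0.5115, 0.0258, 0.0816]
tcp_rot: [0.857, 0.515, -0.003, -0.002]
ft_force: [-0.4, -0.5, -0.5]
finger_gap: 0.438
grip_force: 30.0
shift [0.68 0.61 1.16] turn [-0.36  0.23  0.36] | eef [0.5115 0.0258 0.0816] F [-0.4 -0.5 -0.5] gap 0.438 t 5.88
[332.87516363 194.80986428]
272 149 [[334.35120215 214.68058485]] [[334.34244782 212.53263986]]
```

View pics/d2.png

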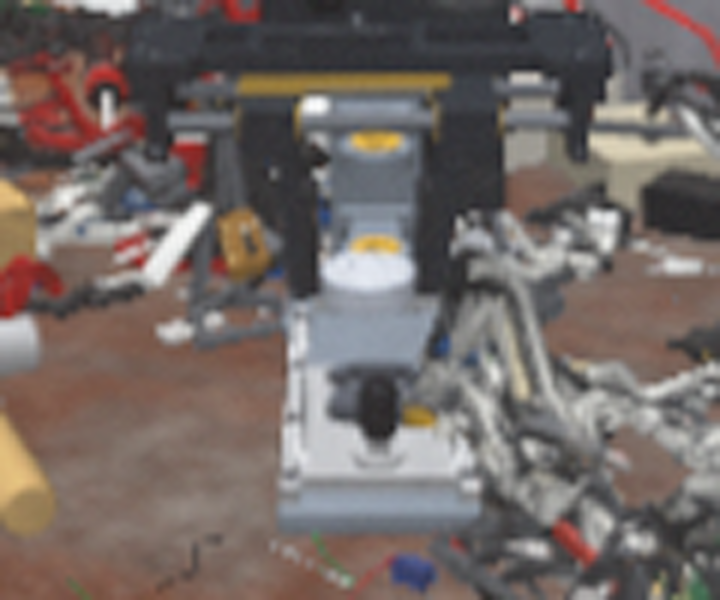

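The disc hangs level between the pads at side px ≈(333,194), in line with the nest/bushing column (334).

```bash
python3 -m creep '[0.68,0.6,2,0,0,0,-1,0,0,1.7,0,0,0,-1,0,0,0,0,0,0,-1]'
python3 -c "
from h import *
go([.52,.029,.0338],-.494)"
python3 -m creep '[0,0,0.4,0,0,0,-1,0,0,0.3,0,0,0,-1,0,0,0,0,0,0,-1]'
python3 -c "
from h import *
go([.52,.029,.0338],-.494)"
```

```text
t: 6.35
eef_pos: [0.5217, 0.0277, 0.047]
tcp_rot: [0.858, 0.514, -0.001, -0.0]
ft_force: [-0.2, -0.9, -0.4]
finger_gap: 0.438
grip_force: 30.0
shift [ 0.03 -0.21  1.32] turn [-0.11  0.07  0.21] | eef [0.5217 0.0277 0.047 ] F [-0.2 -0.9 -0.4] gap 0.438 t 6.35
t: 6.72
eef_pos: [0.5226, 0.0286, 0.0407]
tcp_rot: [0.857, 0.515, 0.0, -0.0]
ft_force: [0.0, -0.2, -0.1]
finger_gap: 0.435
grip_force: 30.0
shift [-0.09 -0.25  0.69] turn [-0.   -0.    0.29] | eef [0.5226 0.0286 0.0407] F [ 0.  -0.2 -0.1] gap 0.435 t 6.72
```

```bash
python3 -m creep '[-0.05,-0.2,0.2,0,0,0,-1,0,0,0.2,0,0,0,-1,0,0,0,0,0,0,-1]'
python3 -m creep '[0,0,0.2,0,0,0,-1,0,0,0,0,0,0,-1]'
python3 -c "
from h import *
go([.52,.029,.0338],-.494)"
```

```text
t: 7.1
eef_pos: [0.5204, 0.0291, 0.0364]
tcp_rot: [0.857, 0.515, -0.0, -0.0]
ft_force: [-1.0, -0.2, -1.0]
finger_gap: 0.434
grip_force: 30.0
t: 7.35
eef_pos: [0.5205, 0.029, 0.0344]
tcp_rot: [0.857, 0.515, -0.0, -0.0]
ft_force: [-0.9, 0.1, 0.3]
finger_gap: 0.439
grip_force: 30.0
shift [-0.02 -0.04  0.06] turn [-0.03  0.02  0.28] | eef [0.5205 0.029  0.0344] F [-0.9  0.1  0.3] gap 0.439 t 7.35
```

```bash
python3 -m creep '[0,0,0.15,0,0,0,-1,0,0,0,0,0,0,-1,0,0,0,0,0,0,-1]'
python3 -m creep '[0,0,0,0,0,0,-0.1,0,0,0,0,0,0,0.1,0,0,0,0,0,0,0.3,0,0,-1.5,0,0,0,0.3]'
python3 -m creep '[0,0,-4,0,0,0,0.3,0,0,-5,0,0,0,0.3,-5,0,-3,0,0,0,0.3,-5,0,0,0,0,0,-1,-5,0,0,0,0,0,-1]'
python3 - <<'E'
from h import *
s=cam('side');c=cam('top'); go([.52,.029,.0338],-.494)
x,y=332,212
a=cv2.resize(s['image'][y-30:y+30,x-35:x+35],None,fx=8,fy=8,interpolation=cv2.INTER_CUBIC)
b=cv2.resize(c['image'][165:225,262:292+30],None,fx=8,fy=8,interpolation=cv2.INTER_CUBIC)
cv2.imwrite('pics/d3.png',cv2.resize(np.hstack([a,b]),None,fx=.75,fy=.75))
E
```

```text
t: 7.72
eef_pos: [0.5205, 0.029, 0.0338]
tcp_rot: [0.857, 0.515, 0.0, -0.0]
ft_force: [-2.4, -0.4, 7.6]
finger_gap: 0.441
grip_force: 30.0
t: 8.22
eef_pos: [0.5202, 0.0292, 0.0478]
tcp_rot: [0.857, 0.515, -0.001, -0.001]
ft_force: [0.5, -0.2, 0.5]
finger_gap: 0.652
grip_force: 0.0
t: 8.85
eef_pos: [0.4501, -0.1045, 0.1695]
tcp_rot: [0.857, 0.515, 0.001, 0.001]
ft_force: [0.9, -0.3, -0.2]
finger_gap: 0.446
grip_force: 0.0
shift [15.65 -0.2  13.51] turn [ 0.02  0.18 -0.29] | eef [ 0.447  -0.1089  0.1694] F [ 1.   0.4 -0.1] gap 0.358 t 8.95
```

View pics/d3.png

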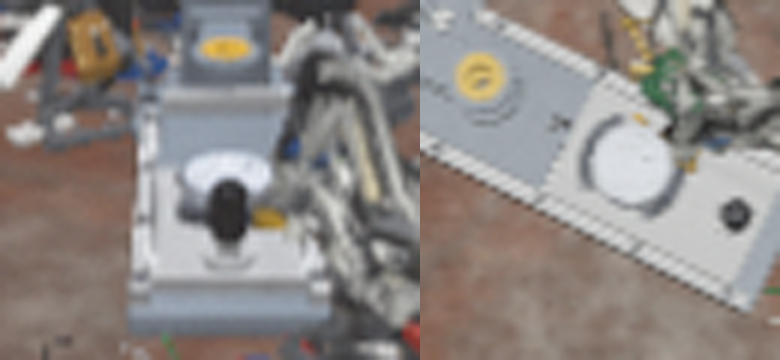

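The blank sits level and concentric in the ring (top crop ≈(633,165)). Now behind the knob with closed jaws.

```bash
python3 -c "
from h import *
go([.4788,-.0484,.042],-.494)"
python3 -m creep '[3.4,0,5,0,0,0,-1,3.4,0,4.7,0,0,0,-1,0,0,3,0,0,0,-1,0,0,0,0,0,0,-1]'
python3 -c "
from h import *
go([.4788,-.0484,.042],-.494)"
```

```text
shift [ 6.87 -0.11 12.72] turn [ 0.02  0.18 -0.29] | eef [ 0.447  -0.1089  0.1694] F [ 1.   0.4 -0.1] gap 0.358 t 8.95
t: 9.45
eef_pos: [0.4814, -0.0424, 0.04]
tcp_rot: [0.857, 0.515, -0.001, -0.001]
ft_force: [0.2, -1.4, 0.0]
finger_gap: 0.008
grip_force: 0.0
shift [-0.65  0.05 -0.2 ] turn [-0.18  0.05  0.34] | eef [ 0.4814 -0.0424  0.04  ] F [ 0.2 -1.4  0. ] gap 0.008 t 9.45
```

```bash
python3 -m creep '[1.5,0,0,0,0,0,-1,1.5,0,0,0,0,0,-1,1.5,0,0,0,0,0,-1,1.5,0,0,0,0,0,-1,1,0,0,0,0,0,-1]'
python3 -m creep '[0.5,0,0,0,0,0,-1,0.4,0,0,0,0,0,-1]'
python3 -c "
from h import *
go([.4788,-.0484,.042],-.494)"
```

```text
t: 10.07
eef_pos: [0.5163, 0.0199, 0.0416]
tcp_rot: [0.857, 0.515, 0.001, 0.0]
ft_force: [-1.0, -1.5, 1.3]
finger_gap: 0.004
grip_force: 1.5
t: 10.32
eef_pos: [0.5195, 0.0264, 0.0411]
tcp_rot: [0.857, 0.515, -0.0, 0.0]
ft_force: [-0.6, -2.8, 2.4]
finger_gap: 0.001
grip_force: 1.4
shift [-8.52 -0.07 -0.09] turn [0.01 0.01 0.28] | eef [0.5195 0.0264 0.0411] F [-0.6 -2.8  2.4] gap 0.001 t 10.32
```

```bash
python3 -m creep '[0.4,0,0,0,0,0,-1,0.3,0,0,0,0,0,-1,0.1,0,0,0,0,0,-1]'
python3 -m creep '[0.2,0,0,0,0,0,-1,0,0,0,0,0,0,-1]'
python3 -c "
from h import *
go([.4788,-.0484,.042],-.494)"
```

```text
t: 10.7
eef_pos: [0.5233, 0.0336, 0.0411]
tcp_rot: [0.857, 0.515, 0.0, 0.0]
ft_force: [0.0, -3.4, 1.9]
finger_gap: 0.007
grip_force: 1.3
t: 10.95
eef_pos: [0.5239, 0.0348, 0.0411]
tcp_rot: [0.857, 0.515, -0.0, 0.0]
ft_force: [-0.9, -4.3, 1.3]
finger_gap: 0.004
grip_force: 1.8
shift [-9.47 -0.07 -0.09] turn [0.01 0.03 0.26] | eef [0.5239 0.0348 0.0411] F [-0.9 -4.3  1.3] gap 0.004 t 10.95
```

```bash
python3 -m creep '[0.15,0,0,0,0,0,-1,0.15,0,0,0,0,0,-1,0,0,0,0,0,0,-1]'
python3 -m creep '[0.2,0,0,0,0,0,-1,0,0,0,0,0,0,-1]'
python3 -c "
from h import *
go([.4788,-.0484,.042],-.494)"
```

```text
t: 11.32
eef_pos: [0.524, 0.035, 0.0411]
tcp_rot: [0.858, 0.514, -0.002, 0.001]
ft_force: [-2.6, -9.5, 3.9]
finger_gap: 0.002
grip_force: 4.5
t: 11.58
eef_pos: [0.524, 0.0351, 0.0411]
tcp_rot: [0.858, 0.513, -0.003, 0.001]
ft_force: [-4.3, -12.1, 5.4]
finger_gap: 0.006
grip_force: 6.2
shift [-9.49 -0.03 -0.03] turn [-0.06  0.37  0.04] | eef [0.524  0.0351 0.0411] F [ -4.3 -12.1   5.4] gap 0.006 t 11.57
```

```bash
python3 -m creep '[-3,0,0,0,0,0,-1,-1,0,-5,0,0,0,-1,0,0,-5,0,0,-10.3,0,0,0,-5,0,0,-10.3,0,0,0,-3,0,0,-10.3,0]'
python3 - <<'E'
from h import *
c=cam('top');s=cam('side')
print('head top',onz(c,180.4,224.6,.15),'base top',onz(c,190,225.7,.046), 'short head',onz(c,206.2,223.7,.112))
for u,v in((92,68),(105,232)):
    o,d=ray(s,240+u/5,130+v/5)
    for y in(.34,.345,.35): print(y,o+d*(y-o[1])/d[1])
for z in (.046,.096,.15): print(z,px(s,[.4267,.347,z]),px(c,[.4267,.347,z]))
go([.4267,.347,.23],.045)
E
```

```text
t: 12.2
eef_pos: [0.5083, 0.0058, 0.2235]
tcp_rot: [0.686, 0.727, 0.001, 0.001]
ft_force: [0.9, 1.3, -0.4]
finger_gap: 0.325
grip_force: 0.0
head top [0.42841748 0.35174044 0.15      ] base top [0.42724025 0.34906347 0.046     ] short head [0.42997971 0.28826142 0.112     ]
0.34 [0.4285457  0.34       0.15085892]
0.345 [0.43001508 0.345      0.14963584]
0.35 [0.43148447 0.35       0.14841276]
0.34 [0.4280935  0.34       0.04640024]
0.345 [0.42956074 0.345      0.04467988]
0.35 [0.43102797 0.35       0.04295953]
0.046 [[259.89663357 175.96900976]] [[190.70005971 225.86304511]]
0.096 [[258.59199056 160.62888684]] [[186.74003154 225.54585206]]
0.15 [[257.14001972 143.48282017]] [[182.13365807 225.17678069]]
shift [34.53 -6.44 -0.56] turn [ 0.4  -0.11  0.51] | eef [0.5097 0.0057 0.2242] F [ 1.3 -0.1 -0.4] gap 0.415 t 12.3
```

```bash
python3 -m creep '[5.75,-1.1,0,0,0,0,0.2,5.75,-1.1,0,0,0,0,0.2,5.75,-1.1,0,0,0,0,0.2,5.75,-1.1,0,0,0,0,0.2,5.75,-1.1,0,0,0,0,0.2]'
python3 -m creep '[5.75,-1.1,0,0,0,0,0.2,0,0,0,0,0,0,0.2,0,0,0,0,0,0,0.2]'
python3 - <<'E'
from h import *
go([.428,.348,.108],.045)
s=cam('side'); cv2.imwrite('pics/e1.png',cv2.resize(s['image'][100:200,215:305],None,fx=6,fy=6,interpolation=cv2.INTER_CUBIC)); print(px(s,env.get_state()['eef_pos']))
E
```

```text
t: 12.92
eef_pos: [0.4365, 0.2912, 0.2198]
tcp_rot: [0.689, 0.724, -0.001, -0.001]
ft_force: [1.0, -0.1, 0.5]
finger_gap: 0.602
grip_force: 0.0
t: 13.3
eef_pos: [0.4234, 0.3453, 0.22]
tcp_rot: [0.689, 0.725, -0.001, -0.0]
ft_force: [-0.1, -1.0, 0.5]
finger_gap: 0.6
grip_force: 0.0
shift [ 0.27  0.49 11.19] turn [-0.1   0.09  0.29] | eef [0.4234 0.3453 0.22  ] F [-0.1 -1.   0.5] gap 0.6 t 13.3
[[254.60592836 120.43900205]]
```

View pics/e1.png

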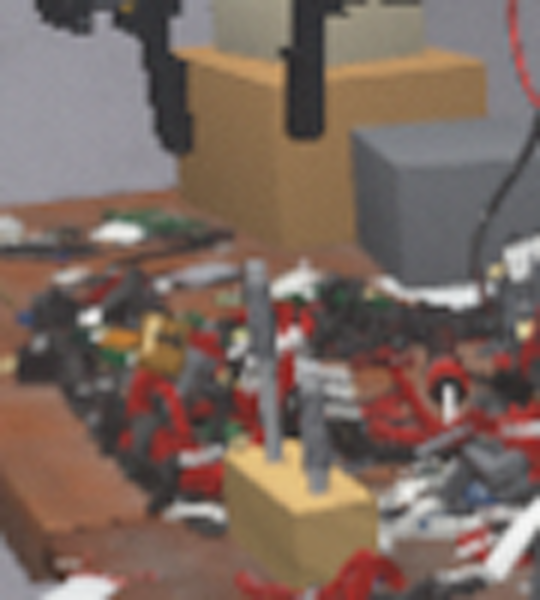

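Long punch (head ≈(257,145)) stands upright in the rack's far hole, between the jaws' lines.

```bash
python3 -m creep '[0.27,0.49,3,0,0,0,0.2,0,0,4,0,0,0,0.2,0,0,3,0,0,0,0.2,0,0,1.2,0,0,0,0.2,0,0,0,0,0,0,0.2]'
python3 -c "
from h import *
go([.428,.348,.108],.045)"
python3 -m creep '[0,0,0,0,0,0,-1,0,0,0,0,0,0,-1,0,0,0,0,0,0,-1,0,0,0,0,0,0,-1,0,0,0,0,0,0,-1]'
python3 -c "
from h import *
go([.428,.348,.108],.045)"
```

```text
t: 13.98
eef_pos: [0.4293, 0.3474, 0.1089]
tcp_rot: [0.69, 0.724, -0.001, 0.0]
ft_force: [-0.3, -0.4, -0.3]
finger_gap: 0.598
grip_force: 0.0
shift [ 0.07 -0.13  0.09] turn [-0.04  0.05  0.19] | eef [0.4293 0.3474 0.1089] F [-0.3 -0.4 -0.3] gap 0.598 t 13.97
t: 14.6
eef_pos: [0.4293, 0.3487, 0.1093]
tcp_rot: [0.689, 0.725, 0.0, 0.0]
ft_force: [0.4, 0.5, 1.6]
finger_gap: 0.153
grip_force: 30.0
shift [-0.07 -0.13  0.13] turn [ 0.04 -0.03  0.31] | eef [0.4293 0.3487 0.1093] F [0.4 0.5 1.6] gap 0.153 t 14.6
```

```bash
python3 -m creep '[0,0,-2,0,0,0,-1,0,0,-2.5,0,0,0,-1,0,0,-3,0,0,0,-1,0,0,-3,0,0,0,-1,0,0,-3,0,0,0,-1]'
python3 -c "
from h import *
go([.559,.101,.235],.045)"
```

```text
t: 15.22
eef_pos: [0.4286, 0.3483, 0.2448]
tcp_rot: [0.689, 0.725, -0.0, -0.0]
ft_force: [0.2, 0.4, -0.8]
finger_gap: 0.152
grip_force: 30.0
shift [-25.36  11.78   0.99] turn [-0.04  0.03  0.31] | eef [0.4286 0.3483 0.2448] F [ 0.2  0.4 -0.8] gap 0.152 t 15.22
```

```bash
python3 -m creep '[-5.1,2.35,0,0,0,0,-1,-5.1,2.35,0,0,0,0,-1,-5.1,2.35,0,0,0,0,-1,-5.1,2.35,0,0,0,0,-1,-5,2.35,0.8,0,0,0,-1]'
python3 -m creep '[0,0,0,0,0,0,-1,0,0,0,0,0,0,-1]'
python3 - <<'E'
from h import *
go([.559,.101,.235],.045); e=env.get_state()['eef_pos']
s=cam('side'); c=cam('top'); x0,y0=285,95
cv2.imwrite('pics/f1.png',cv2.resize(s['image'][y0:y0+100,x0:x0+100],None,fx=6,fy=6,interpolation=cv2.INTER_CUBIC))
for X in ([.559,.101,.11],[.559,.101,.06],e,e-[0,0,.101]): print((px(s,X)[0]-[x0,y0])*6+3)
E
```

```text
t: 15.85
eef_pos: [0.56, 0.0992, 0.2363]
tcp_rot: [0.689, 0.725, 0.0, 0.0]
ft_force: [0.4, 0.7, -1.3]
finger_gap: 0.152
grip_force: 30.0
t: 16.1
eef_pos: [0.5586, 0.1013, 0.2357]
tcp_rot: [0.689, 0.725, -0.0, -0.001]
ft_force: [0.3, 1.0, -0.6]
finger_gap: 0.154
grip_force: 30.0
shift [-0.03  0.04  0.07] turn [-0.08 -0.05  0.31] | eef [0.5586 0.1013 0.2357] F [ 0.3  1.  -0.6] gap 0.154 t 16.1
[298.07607472 459.10381908]
[298.52494103 564.67719006]
[295.5828531  174.83328844]
[296.65906939 405.38205415]
```

View pics/f1.png

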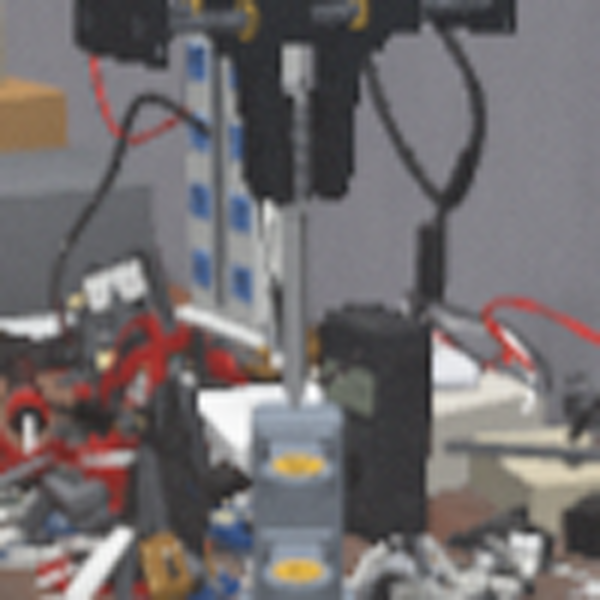

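Tip ≈ crop (296,408) is in line with the bushings (≈(298,465), (298,570)), about 0.5 mm left. Descending gently.

```bash
python3 -m creep '[0,0.03,1.2,0,0,0,-1,0,0.03,1,0,0,0,-1,0,0,0.5,0,0,0,-1,0,0,0.3,0,0,0,-1,0,0,0,0,0,0,-1]'
python3 -c "
from h import *
go([.559,.101,.135],.045)"
python3 -m creep '[0,0,0.3,0,0,0,-1,0,0,0.3,0,0,0,-1,0,0,0,0,0,0,-1]'
python3 -c "
from h import *
go([.559,.101,.135],.045); print(env.get_state()['wrist_torque'])"
```

```text
t: 16.82
eef_pos: [0.5596, 0.1005, 0.2059]
tcp_rot: [0.689, 0.725, -0.0, -0.0]
ft_force: [-0.2, 0.1, -1.1]
finger_gap: 0.153
grip_force: 30.0
shift [ 0.05 -0.05  7.09] turn [-0.04  0.02  0.29] | eef [0.5596 0.1005 0.2059] F [-0.2  0.1 -1.1] gap 0.153 t 16.82
t: 17.2
eef_pos: [0.5593, 0.1004, 0.1997]
tcp_rot: [0.689, 0.725, -0.001, -0.0]
ft_force: [-0.4, -1.8, -1.8]
finger_gap: 0.155
grip_force: 30.0
shift [ 0.06 -0.02  6.47] turn [-0.06  0.03  0.29] | eef [0.5593 0.1004 0.1997] F [-0.4 -1.8 -1.8] gap 0.155 t 17.2
[-0.4756091   0.41279122 -0.04152689]
```

```bash
python3 -m creep '[0,0,0.4,0,0,0,-1,0,0,0.4,0,0,0,-1,0,0,0.4,0,0,0,-1,0,0,0,0,0,0,-1]'
python3 -c "
from h import *
go([.559,.101,.135],.045); print(env.get_state()['wrist_torque'])"
python3 -m creep '[0,0,0.4,0,0,0,-1,0,0,0.4,0,0,0,-1,0,0,0.4,0,0,0,-1,0,0,0,0,0,0,-1]'
python3 -c "
from h import *
go([.559,.101,.135],.045); print(env.get_state()['wrist_torque'])"
```

```text
t: 17.7
eef_pos: [0.5594, 0.1006, 0.1875]
tcp_rot: [0.689, 0.725, -0.001, -0.0]
ft_force: [-1.9, -2.4, -2.3]
finger_gap: 0.151
grip_force: 30.0
shift [ 0.04 -0.03  5.25] turn [-0.06  0.02  0.3 ] | eef [0.5594 0.1006 0.1875] F [-1.9 -2.4 -2.3] gap 0.151 t 17.7
[-0.68938254  0.47517671  0.05474257]
t: 18.2
eef_pos: [0.5594, 0.1006, 0.1755]
tcp_rot: [0.689, 0.725, -0.001, -0.0]
ft_force: [-1.5, -3.5, -2.6]
finger_gap: 0.149
grip_force: 30.0
shift [ 0.04 -0.03  4.05] turn [-0.06  0.02  0.3 ] | eef [0.5594 0.1006 0.1755] F [-1.5 -3.5 -2.6] gap 0.149 t 18.2
[-0.8222628   0.59676917  0.01271574]
```

```bash
python3 -m creep '[-0.1,-0.05,0.2,0,0,0,-1,0,0,0.3,0,0,0,-1,0,0,0,0,0,0,-1]'
python3 -c "
from h import *
go([.559,.101,.135],.045); print(env.get_state()['wrist_torque'])"
python3 -m creep '[0,0,0.4,0,0,0,-1,0,0,0.4,0,0,0,-1,0,0,0.2,0,0,0,-1,0,0,0,0,0,0,-1]'
python3 -c "
from h import *
go([.559,.101,.135],.045); print(env.get_state()['wrist_torque'])"
```

```text
t: 18.58
eef_pos: [0.5593, 0.1, 0.1708]
tcp_rot: [0.689, 0.725, 0.0, -0.0]
ft_force: [-2.4, -1.9, -2.1]
finger_gap: 0.153
grip_force: 30.0
shift [ 0.1  -0.03  3.58] turn [-0.   -0.01  0.32] | eef [0.5593 0.1    0.1708] F [-2.4 -1.9 -2.1] gap 0.153 t 18.57
[-0.65608799  0.60804817 -0.03345025]
t: 19.08
eef_pos: [0.5592, 0.0997, 0.1607]
tcp_rot: [0.689, 0.725, -0.0, -0.0]
ft_force: [-1.2, -2.4, -3.3]
finger_gap: 0.153
grip_force: 30.0
shift [ 0.13 -0.02  2.57] turn [-0.02  0.01  0.3 ] | eef [0.5592 0.0997 0.1607] F [-1.2 -2.4 -3.3] gap 0.153 t 19.07
[-0.73609199  0.57924679 -0.0018086 ]
```

```bash
python3 -m creep '[-0.05,-0.05,0.3,0,0,0,-1,0,0,0.3,0,0,0,-1,0,0,0.3,0,0,0,-1,0,0,0,0,0,0,-1]'
python3 -c "
from h import *
go([.559,.101,.135],.045); print(env.get_state()['wrist_torque'])"
python3 -m creep '[0,0,0.3,0,0,0,-1,0,0,0.3,0,0,0,-1,0,0,0.2,0,0,0,-1,0,0,0,0,0,0,-1]'
python3 -c "
from h import *
go([.559,.101,.135],.045); print(env.get_state()['wrist_torque'])"
```

```text
t: 19.58
eef_pos: [0.559, 0.0993, 0.1518]
tcp_rot: [0.689, 0.725, 0.0, 0.0]
ft_force: [-1.8, -2.6, -3.0]
finger_gap: 0.152
grip_force: 30.0
shift [0.17 0.01 1.68] turn [ 0.01 -0.    0.31] | eef [0.559  0.0993 0.1518] F [-1.8 -2.6 -3. ] gap 0.152 t 19.57
[-0.58192713  0.34510148 -0.0162297 ]
t: 20.08
eef_pos: [0.5588, 0.0992, 0.1438]
tcp_rot: [0.689, 0.725, -0.0, -0.0]
ft_force: [-1.5, -1.8, -1.5]
finger_gap: 0.154
grip_force: 30.0
shift [0.18 0.03 0.88] turn [-0.01  0.01  0.3 ] | eef [0.5588 0.0992 0.1438] F [-1.5 -1.8 -1.5] gap 0.154 t 20.07
[-0.6956081   0.39991584 -0.00101815]
```

```bash
python3 -m creep '[0,0,0.3,0,0,0,-1,0,0,0.3,0,0,0,-1,0,0,0.1,0,0,0,-1,0,0,0,0,0,0,-1]'
python3 -m creep '[0,0,0.1,0,0,0,-1,0,0,0,0,0,0,-1]'
python3 -m creep '[0,0,0.1,0,0,0,-1,0,0,0,0,0,0,-1]'
```

```text
t: 20.58
eef_pos: [0.5588, 0.099, 0.1369]
tcp_rot: [0.689, 0.725, -0.0, -0.0]
ft_force: [-1.6, -3.9, -0.4]
finger_gap: 0.152
grip_force: 30.0
t: 20.82
eef_pos: [0.5588, 0.099, 0.1361]
tcp_rot: [0.689, 0.725, -0.0, 0.0]
ft_force: [-2.4, -4.2, 1.1]
finger_gap: 0.149
grip_force: 30.0
t: 21.08
eef_pos: [0.5588, 0.099, 0.1352]
tcp_rot: [0.689, 0.725, -0.0, 0.0]
ft_force: [-2.2, -4.4, 3.5]
finger_gap: 0.152
grip_force: 30.0
```

```bash
python3 -m creep '[0,0,0.05,0,0,0,-1,0,0,0,0,0,0,-1,0,0,0,0,0,0,-1]'
python3 -m creep '[0,0,0.05,0,0,0,-1,0,0,0,0,0,0,-1,0,0,0,0,0,0,-1]'
```

```text
t: 21.45
eef_pos: [0.5589, 0.099, 0.1351]
tcp_rot: [0.689, 0.725, 0.0, 0.0]
ft_force: [-3.1, -4.5, 5.1]
finger_gap: 0.153
grip_force: 30.1
t: 21.82
eef_pos: [0.5589, 0.099, 0.1348]
tcp_rot: [0.689, 0.725, 0.0, 0.0]
ft_force: [-4.0, -3.7, 7.5]
finger_gap: 0.153
grip_force: 30.1
```

```bash
python3 -m creep '[-0.05,-0.05,0.03,0,0,0,-1,0,0,0,0,0,0,-1,0,0,0,0,0,0,-1,0,0,0,0,0,0,-1]'
python3 - <<'E'
from h import *
F=[]
for i in range(4): s=cam('side'); F.append(env.get_state()['ft_force'])
print(np.round(F,1)); go([.559,.101,.135],.045)
cv2.imwrite('pics/g1.png',cv2.resize(s['image'][120:235,285:385],None,fx=5,fy=5,interpolation=cv2.INTER_CUBIC))
E
```

```text
t: 22.32
eef_pos: [0.5589, 0.0989, 0.1347]
tcp_rot: [0.689, 0.725, 0.001, 0.0]
ft_force: [-3.5, -3.8, 8.3]
finger_gap: 0.155
grip_force: 30.1
[[-3.5 -3.9  8. ]
 [-2.5 -3.   8.5]
 [-3.8 -3.2  8.7]
 [-2.9 -3.9  8.6]]
shift [ 0.2   0.02 -0.03] turn [ 0.09 -0.03  0.31] | eef [0.5589 0.099  0.1347] F [-2.9 -3.9  8.6] gap 0.151 t 22.52
```

View pics/g1.png

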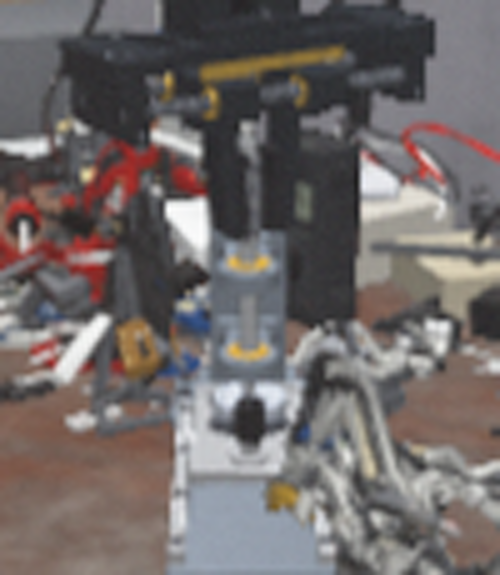

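The punch goes through both bushings (crop ≈(250,265) and (250,352)). The shuttle is home with the blank under the punch, and the push is about 9 N.

```bash
python3 -m creep '[0,0,0.01,0,0,0,-1,0,0,0,0,0,0,-1,0,0,0,0,0,0,-1]'
python3 -c "
from h import *
print(env.sign_off())"
```

```text
t: 22.9
eef_pos: [0.5589, 0.0989, 0.1347]
tcp_rot: [0.689, 0.725, 0.001, 0.0]
ft_force: [-3.4, -3.2, 8.9]
finger_gap: 0.151
grip_force: 30.1
the job is handed in; nothing more can be done
None
```

The job is handed in at 22.9 s of the 67 s limit: the round blank is seated in the nest, the shuttle is home on its stop, and the long punch is held through both bushings, pressed on the blank with about 9–10 N (8.9 N measured at the wrist, plus the punch's own weight); the verdict was not shown.

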